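Turn the storage tower and hang the caddy on its bare side

TASK

Turn the revolving storage tower until its bare side, the one with only the stud, squarely faces the front of its stand (where the pen tray is). Then hang the tall-backed caddy there: pass the large end of its keyhole over the stud's head, lower it until the stud is fully home at the top of the slot, and let go so that it hangs upright with the bare side still facing front. Leave everything else on the table standing where it is.

Things in the scene. Friction and masses are not known exactly. Their poses are not given: they have to be found in the camera images.
- stand: Fixed foot of the revolving storage tower: plywood base 200 x 200 x 18 mm with a pen tray (62 x 200 mm, 22 mm high) along its front edge, to 162 mm in front of the axis. Origin: on the tower's turning axis at table height; z up. Its -x axis points out of the front (over the pen tray), whichever way the tower is turned. The front stays clear of other things.
- tower: The turning part: plywood core 130 x 130 mm, top 192 mm above the table, on the stand's axis (origin on the axis at table height, +x out of the bare side). The sides at its +y and -x carry filled caddies like the loose one, reaching 134 mm from the axis, backs' tops at 238 mm; the side at -y has scoops on a hook strip, no stud. Turns either way without stops, about 0.2 N m, and stays put.
- stud (a point): The free steel stud on the tower's bare side, turning with the tower. The point is the middle of its neck, 170 mm above the table, 70 mm from the turning axis; +x points level outwards from the bare side. Neck 10 mm in diameter, 10 mm long, starting at the flat plywood side (65 mm from the axis); then a flat round head 22 mm in diameter, 5 mm thick.
- turn_grip (a point): Centre of the black turning bar on top of the tower, on the turning axis, 249 mm above the table. The bar is 64 mm long along this point's y axis, 14 mm wide along its x axis and 26 mm high, on an 18 mm post; +x points out of the bare side.
- caddy_center (a point): The loose white sheet-metal caddy to hang, about 0.24 kg, upright: bin 60 mm deep (x), 100 wide (y), 65 high, open above, walls 3 mm; flat back plate 6 mm thick, 100 wide up to 145 mm, then a tab 56 wide up to 184 mm to grip across its 6 mm. Point: centre of the 66 x 100 x 184 mm outline, 92 mm above the underside; z up, +x to the back plate (mid-thickness at x = +30 mm).
- keyhole (a point): Centre of the large, eight-sided end of the caddy's keyhole, 30 mm across flats, at mid-thickness of its back plate, 88 mm above its underside (same axes as caddy_center). A slot 14 mm wide leads up from it.
- slot_seat (a point): Where the middle of the stud's neck comes to rest at the top of the caddy's slot: 28 mm above keyhole, 116 mm above the underside, at mid-thickness of the back plate.
- desk_tidy: Bystander: a white desk tidy like the caddy but with a plain low back 105 mm high and no keyhole, 66 x 100 mm. Origin under its centre.
- jar: Bystander: glass jar with steel lid, 84 mm diameter, 105 mm high. Origin under its centre.
- brown_bottle: Bystander: amber bottle, 68 mm diameter, 165 mm high, standing close by the right of the stand (about 200 mm from the axis). Origin under its centre.
- squeeze_bottle: Bystander: white squeeze bottle, 58 mm diameter, 160 mm high. Origin under its centre.
- bowl: Bystander: blue bowl, 124 mm diameter, 55 mm high. Origin under its centre.
- dropper_bottle: Bystander: small amber dropper bottle, 44 mm diameter, 100 mm high. Origin under its centre.
- beaker: Bystander: glass beaker, 80 mm diameter, 110 mm high, standing close by the left of the stand (about 205 mm from the axis). Origin under its centre.
There are look-alikes about, which are no part of the job. What is shaped like the part that bears caddy_center but green is not meant.

How it is judged:
By the outcome, as a careful person would: the job done as asked, in the order asked, and still so for the second after the job is handed in, with the robot touching nothing.
It also fails if it takes over 61 s, if anything falls off the work surface, if the arm or the gripper's body presses on something with over 40 N, if the wrist force passes 120 N, or if a joint passes its speed limit or range.

ROBOT

A 6-joint arm with a two-finger parallel gripper is mounted at the origin on the work surface. World frame = base frame: x ahead of the robot, y to its left, z up, the work surface at z = 0. Lengths are in mm, angles in rad, forces in N, time in s.
With the tool pointing down it reaches from about 350 to 775 mm from the base axis. Payload 7.3 kg.
Tool frame: the origin (TCP) lies at the centre of the arm's flange, where the gripper is bolted on; the fingertips stand 178 mm ahead of it and the grasp point (between the pads) lies 159 mm ahead of it; z points along the fingers, y is the direction in which the jaws open and shut (so a half turn about z gives the same grasp; the last joint's range is limited). The gripper opens to 92 mm and grips with 3 to 60 N. Pads are 19 mm wide; open, the fingers measure 130 mm over their backs; the gripper's body (75 mm by 190 mm) begins 47 mm behind the grasp point.
Start: joints at [1.181, 0.342, 1.524, -0, 1.275, -0.146], TCP at [126.708, 509.483, 404.741] pointing down, gripper open.
Joint ranges: [-2.53, 2.53], [-0.77, 2.02], [0.04, 2.7], [-1, 4.14], [0.28, 2.66], [-3.11, 3.11]. Speed limits (rad/s): [2.57, 2.57, 3.14, 3.14, 3.14, 3.14].

INTERFACE

Orientations are given as [roll, pitch, yaw] about the fixed x, y, z axes, in that order (R = Rz(yaw) Ry(pitch) Rx(roll)).
In Python, from plant import get_obs, capture, close_job gives the robot as it stands. The module is installed in compiled form; this text tells all that it offers.
- The arm moves only by the shell command python3 -m pendant 'ROWS'. ROWS is JSON, a list of rows, each a list of 3 entries, a list of its own where there are three numbers: the shift along the tool's x, y, z in m, then the turn, a rotation vector about the tool's x, y, z in rad, then the finger opening in m, from 0 to 0.0918. In form: [[[tx, ty, tz], [wx, wy, wz], fingers], ...]. A call has 1 to 10 rows; each row is the pose to reach, as a shift and turn from the pose commanded when the call began, along the tool's axes at that moment; what a row does not reach only later rows make up. A row lasts 1/12 s, in which the tool goes at most 41.7 mm and 7.16 degrees, less where a joint would pass 70% of its speed; a pose out of reach is approached as far as the arm can. A call with a gripper value outside its range is refused whole. The fingers move at their own pace and stop on an object; the grip force is fixed at half the most. Time passes only in rows, so rows that repeat a pose let the fingers close. It gives the time, the measured TCP pose, the force and the opening at its end, in the units of the state.
- get_obs(): the state, without advancing time (a new reading comes with each control period).
- capture(name): name is "scene" or "side" or "wrist"; returns a dict with "color" (420x560x3 uint8, red, green, blue), "mtx" (3x3 intrinsics, pixels), "rvec" (rotation vector, rad) and "tvec" (3), from world to camera coordinates, as OpenCV has them. Camera axes: x right, y down, z forward; pixel columns grow to the right and rows downward; lengths in mm; the calibration is good to about 2 mm. A picture is of the moment at which its call begins. There is no depth.
- close_job(): hands the job in, once; it reports no verdict.
The state is a dict: "time": time; "joint_positions": joint angles; "dq": joint speeds; "tau": joint torques, N m; "tool_pos": TCP position; "tcp_rot": TCP orientation; "contact_force": force on the tool from outside, world axes, zero at the start; "moment": the same for the moment, N m; "grip_width": finger opening in mm.
Only numpy, scipy, OpenCV 4.12 (cv2) and the standard library are available. Lean on these libraries where they do the work, as an engineer would, in place of code of your own. Each camera call takes 0.05 s, during which the arm holds its last target. There are 200 camera calls.

## Working session

There is one attempt and no reset: what is moved stays moved. The work goes in short steps, Python scripts to look and compute and a shell command to move; the robot and the scene stay as the last step left them, time stands still between calls to the robot, and variables do not carry over. Pictures are saved under pics/ and viewed, about 8 in all and at most 12, crops included, and the job is handed in when it is done.

```bash
mkdir -p pics; cat > h.py <<'E'
import cv2,numpy as np
from scipy.spatial.transform import Rotation as R
from plant import get_obs,capture
E
python3 - <<'E'
from h import *
import pickle
d={}
for n in("scene","side","wrist"):
    c=capture(n);d[n]=c
    cv2.imwrite(f"pics/{n}0.png",c["color"][:,:,::-1])
    print(n,c["mtx"].tolist(),(-cv2.Rodrigues(c["rvec"])[0].T@np.ravel(c["tvec"])).round())
pickle.dump(d,open("c0.pkl","wb"))
print(get_obs())
E
```

```text
scene [[522.3878770999938, 0.0, 269.56440871867477], [0.0, 522.3878770999938, 215.84241554367017], [0.0, 0.0, 1.0]] [1652. -699. 1271.]
side [[538.6158527418489, 0.0, 280.38503655927667], [0.0, 538.6158527418489, 211.4718127536809], [0.0, 0.0, 1.0]] [-277.  877. 1553.]
wrist [[358.90493281275224, 0.0, 271.9779055988342], [0.0, 358.90493281275224, 214.28752711694037], [0.0, 0.0, 1.0]] [ 50. 527. 384.]
{'time': 0.15, 'joint_positions': array([ 1.18101292e+00,  3.42586946e-01,  1.52477792e+00,  1.26525395e-05,
        1.27537788e+00, -1.45992616e-01]), 'dq': array([ 0.00282635, -0.00138753, -0.00399919, -0.00028978,  0.00074218,
        0.00194406]), 'tau': array([ 1.40719603e-03, -4.31467795e+01, -2.44355714e+01,  7.17009790e-02,
        5.37459715e-02, -9.89530258e-05]), 'tool_pos': array([126.66579171, 509.40140959, 404.19875654]), 'tcp_rot': array([-3.14045656e+00, -1.79279674e-04,  2.89779807e+00]), 'contact_force': array([-0.61325586, -1.19967761,  0.04954417]), 'moment': array([0.03487877, 0.03715338, 0.05769307]), 'grip_width': 92.20024540762338}
```

View pics/scene0.png

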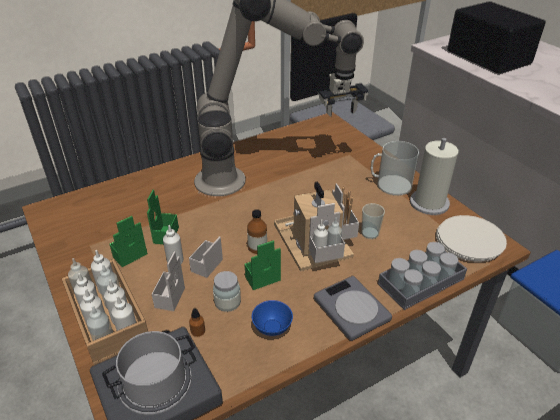

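View pics/side0.png

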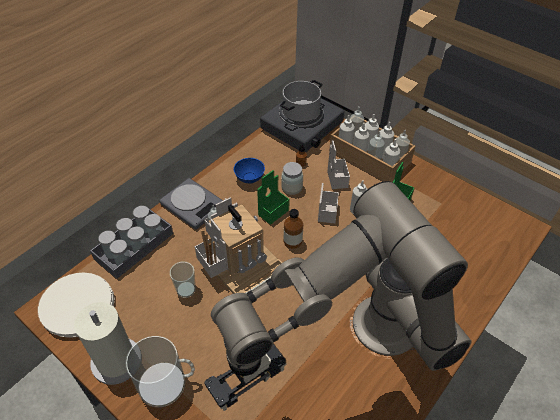

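The scene shows the tower at about (318,230) with the turning bar at (319,190). The white tall caddy is at about (170,280), and white desk tidy at (206,255). In the side view the tower is at (235,240) and the caddy at (340,170). I'll crop these to read exact points.

```bash
python3 - <<'E'
from h import *
import pickle
d=pickle.load(open("c0.pkl","rb"))
def crop(n,x,y,w):
    a=d[n]["color"][y:y+w*3//4,x:x+w,::-1]
    return cv2.resize(a,(400,300),interpolation=cv2.INTER_CUBIC)
im=np.vstack([np.hstack([crop("scene",262,175,120),crop("side",175,195,120)]),np.hstack([crop("scene",140,240,100),crop("side",300,135,80)])])
cv2.imwrite("pics/crop0.png",im)
E
```

```text
(no output)
```

View pics/crop0.png

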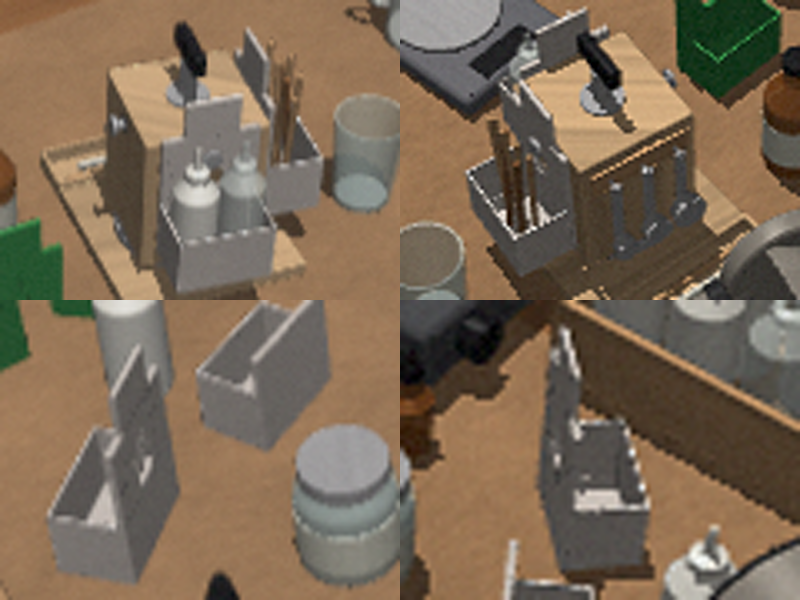

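The crop shows the bare side with its stud facing left in the scene view (296.5,211.6). The scoops face the robot. The caddy's back plate faces right in the scene view, with the keyhole at (176,281). Next I'll fit the poses.

```bash
cat >> h.py <<'E'
from scipy.optimize import least_squares
def proj(c,P): return cv2.projectPoints(np.float64(P).reshape(-1,1,3),np.float64(c["rvec"]),np.float64(c["tvec"]),c["mtx"],None)[0].reshape(-1,2)
def onplane(c,uv,z):
    M=cv2.Rodrigues(np.float64(c["rvec"]))[0];C=-M.T@np.ravel(c["tvec"])
    r=M.T@np.linalg.inv(c["mtx"])@[*uv,1];return (C+r*(z-C[2])/r[2]).round(1)
def w(p,L): return np.float64(L)@np.array([[np.cos(p[2]),np.sin(p[2]),0],[-np.sin(p[2]),np.cos(p[2]),0],[0,0,1]])+[p[0],p[1],0]
def fit(obs,x,y):  # obs: (cam,uv,local)
    f=lambda p:np.concatenate([proj(c,w(p,[l]))[0]-uv for c,uv,l in obs])
    s=min((least_squares(f,[x,y,t],x_scale=[100,100,1],loss="soft_l1") for t in np.arange(-3,3.2,1)),key=lambda s:s.cost)
    print(s.x.round(3),"deg",np.degrees(s.x[2]).round(1)%360);print(f(s.x).reshape(-1,2).round(1).tolist());return s.x
E
python3 - <<'E'
from h import *
import pickle
d=pickle.load(open("c0.pkl","rb"));S=d["scene"];D=d["side"]
print("caddy");c=fit([(S,(174.2,310),(33,-50,0)),(S,(185,288),(33,50,0)),(S,(153.7,307.5),(-33,-50,0)),(S,(168,265.5),(30,-28,184)),(S,(175,251.8),(30,28,184)),(S,(152,293.8),(-33,-50,65)),
(D,(332.6,189),(33,50,0)),(D,(350,189),(-33,50,0)),(D,(350,176),(-33,50,65)),(D,(335.4,147),(30,28,184)),(D,(331.6,140.6),(30,-28,184))],600,-300)
print("tower");t=fit([(S,(306.4,220),(65,65,192)),(S,(294.4,195.4),(65,-65,192)),(S,(332.5,190),(-65,-65,192)),
(D,(262.6,230.4),(65,-65,192)),(D,(228.4,246.6),(-65,-65,192)),(D,(240.4,205.5),(65,65,192)),(D,(255.4,217.5),(78,0,170)),(S,(296.5,211.6),(78,0,170))],600,100)
for uv in [(274.6,222.4),(298,264.4),(353,254.5)]: 
  q=onplane(S,uv,18);print(q,(q[:2]-t[:2]).round())
for o in (("brown",(256,250)),("beaker",(371,235)),("jar",(226,300)),("tidy",(203,272)),("sq",(173,262)),("green",(263,283)),("dropper",(197,333))): print(o[0],onplane(S,o[1],0))
im=d["side"]["color"][200:320,180:340,::-1]
im2=d["scene"]["color"][190:310,230:390,::-1]
cv2.imwrite("pics/crop1.png",np.vstack([cv2.resize(i,(400,300),interpolation=2) for i in(im,im2)]))
E
```

```text
caddy
[ 499.411 -420.189    0.843] deg 48.3
[[-0.0, 1.1], [-0.6, -0.0], [0.7, 0.5], [-0.2, -1.1], [-0.8, -0.2], [-0.8, 0.3], [-1.1, 0.8], [-2.0, -0.8], [-0.2, 0.7], [-0.1, 4.5], [0.6, 0.8]]
tower
[536.214 123.561   4.442] deg 254.5
[[-0.5, -1.1], [-0.1, 0.0], [-2.2, -0.6], [-0.8, -0.9], [-1.3, 0.9], [0.3, -1.2], [-0.9, 1.7], [-0.4, 1.0]]
[366.3  52.   18. ] [-170.  -72.]
[597.7   7.7  18. ] [  61. -116.]
[654.2 197.1  18. ] [118.  74.]
brown [445.1 -71.3   0. ]
beaker [590.8 329.1   0. ]
jar [ 600.8 -267.7    0. ]
tidy [ 448.2 -279.1    0. ]
sq [ 350.4 -348.6    0. ]
green [ 596.9 -128.9    0. ]
dropper [ 673.9 -401.7    0. ]
```

View pics/crop1.png

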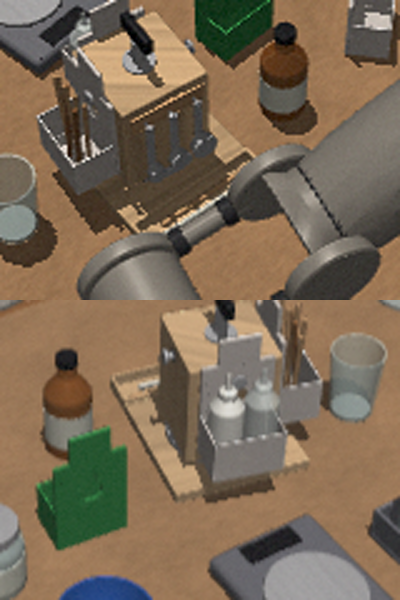

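The crop shows the stand corners: front-left at scene (274.4,221.2), right-rear at (302,270), and left-rear at (353.2,255.2). In the side view the tray corner is at (282,265). Next I'll fit the stand.

```bash
cat >> h.py <<'E'
def goto(x,y,z,yaw,tilt=None):  # shift (m) and rotvec in tool axes to reach tool-down TCP pose with tool-z yaw
    o=get_obs();Rc=R.from_euler("xyz",o["tcp_rot"]);Rt=R.from_euler("xyz",[np.pi,0,yaw])
    d=Rc.inv().apply(np.array([x,y,z])-o["tool_pos"])/1000
    print("shift",d.round(4),"rv",(Rc.inv()*Rt).as_rotvec().round(4),"now",o["tool_pos"].round(1),o["tcp_rot"].round(3),"q6",o["joint_positions"][5].round(2),"t",o["time"])
E
python3 - <<'E'
from h import *
import pickle
d=pickle.load(open("c0.pkl","rb"));S=d["scene"];D=d["side"]
s=fit([(S,(274.4,221.2),(-162,-100,22)),(S,(302,270),(100,-100,18)),(S,(353.2,255.2),(100,100,18)),(D,(282,265.2),(-162,-100,22))],536,123)
# bar: local y axis = yaw 254.5+90 ; tool y along bar x (254.5 or 74.5)
o=get_obs();print("tool y dir deg",np.degrees(np.arctan2(*R.from_euler("xyz",o["tcp_rot"]).as_matrix()[[1,0],1])))
for yawy in (254.5,74.5):
    # tool down: Rz(yaw)Rx(pi): y -> -(y rotated by yaw) => direction yaw-90
    goto(515,115,500,np.radians(yawy+90))
E
```

```text
[546.933 119.226   6.111] deg 350.1
[[-0.1, 1.3], [-0.1, 0.4], [2.1, 0.4], [5.1, 2.8]]
tool y dir deg 76.03161101683195
shift [-0.472  -0.2891 -0.0956] rv [ 3.0000e-04 -1.8000e-03 -3.1149e+00] now [126.7 509.4 404.2] [-3.14  -0.     2.898] q6 -0.15 t 0.15
shift [-0.472  -0.2891 -0.0956] rv [-0.0011 -0.0002  0.0267] now [126.7 509.4 404.2] [-3.14  -0.     2.898] q6 -0.15 t 0.15
```

```bash
python3 -m pendant '[[[-0.1,-0.05,-0.116],[0,0,0],0.09],[[-0.49,-0.275,-0.116],[0,0,0.027],0.09],[[-0.49,-0.275,-0.116],[0,0,0.027],0.09],[[-0.49,-0.275,-0.116],[0,0,0.027],0.09],[[-0.49,-0.275,-0.116],[0,0,0.027],0.09],[[-0.49,-0.275,-0.116],[0,0,0.027],0.09],[[-0.49,-0.275,-0.116],[0,0,0.027],0.09],[[-0.49,-0.275,-0.116],[0,0,0.027],0.09],[[-0.49,-0.275,-0.116],[0,0,0.027],0.09],[[-0.49,-0.275,-0.116],[0,0,0.027],0.09]]'
python3 -c "
from h import *
goto(536,124,520,np.radians(164.5))"
```

```text
time: 0.98
tool_pos: [418.6, 234.4, 494.8]
tcp_rot: [3.141, -0.0, 2.871]
contact_force: [-0.2, 1.6, 0.4]
grip_width: 90.2
shift [-0.1427 -0.075  -0.0253] rv [ 0.0001 -0.0001 -0.0004] now [418.6 234.4 494.8] [ 3.141 -0.     2.871] q6 -0.95 t 0.9833
```

```bash
python3 -m pendant '[[[-0.135,-0.071,-0.024],[0,0,0],0.09],[[-0.135,-0.071,-0.024],[0,0,0],0.09],[[-0.135,-0.071,-0.024],[0,0,0],0.09],[[-0.135,-0.071,-0.024],[0,0,0],0.09],[[-0.135,-0.071,-0.024],[0,0,0],0.09],[[-0.135,-0.071,-0.024],[0,0,0],0.09],[[-0.135,-0.071,-0.024],[0,0,0],0.09]]'
python3 - <<'E'
from h import *
import pickle
d={n:capture(n) for n in("wrist","side","scene")}
pickle.dump(d,open("c1.pkl","wb"))
goto(536,124,520,np.radians(164.5))
cv2.imwrite("pics/w1.png",cv2.resize(d["wrist"]["color"][:,:,::-1],(800,600),interpolation=2))
E
```

```text
time: 1.57
tool_pos: [528.3, 132.0, 517.9]
tcp_rot: [3.142, -0.001, 2.871]
contact_force: [-0.7, 0.0, 0.5]
grip_width: 89.9
shift [-0.0102 -0.0063 -0.0015] rv [ 0.0002 -0.0003  0.0015] now [527.8 132.8 518.5] [ 3.141 -0.     2.873] q6 -1.2 t 1.7167
```

View pics/w1.png

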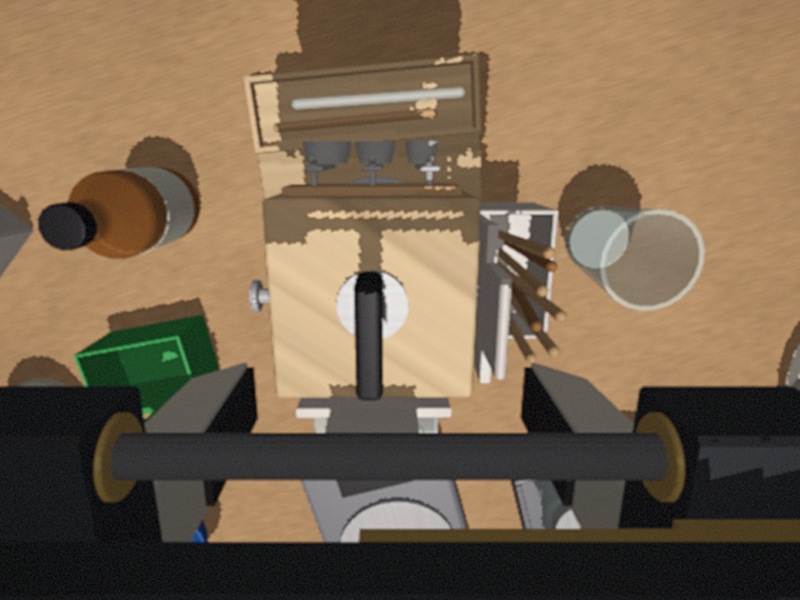

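The wrist view shows the tower top corners at (264,197), (480,195), (472,397) and (278,397) in the 800-px picture. The tray's front corners are at (246,78) and (480,54), the stud head is at (257,296), and the bar runs from (369,272) to (369,398).

```bash
python3 - <<'E'
from h import *
import pickle
d=pickle.load(open("c1.pkl","rb"));W=d["wrist"];S=d["scene"];D=d["side"]
k=lambda u,v:((u+.5)*.7-.5,(v+.5)*.7-.5)
print("tower wrist");t=fit([(W,k(264,197),(65,-65,192)),(W,k(480,196),(-65,-65,192)),(W,k(472,397),(-65,65,192)),(W,k(278,397),(65,65,192))],536,123)
print("stand");s=fit([(W,k(246,78),(-162,-100,22)),(W,k(480,54),(-162,100,22)),(W,k(257,152),(-100,-100,22)),(W,k(481,135),(-100,100,22))],546,119)
print(proj(W,w(t,[(0,32,262),(0,-32,262),(80,0,170)]))/.7)
print("all stand");fit([(W,k(246,78),(-162,-100,22)),(W,k(480,54),(-162,100,22)),(W,k(257,152),(-100,-100,22)),(S,(274.4,221.2),(-162,-100,22)),(S,(302,270),(100,-100,18)),(S,(353.2,255.2),(100,100,18))],546,119)
E
```

```text
tower wrist
[536.138 118.905   4.444] deg 254.6
[[-2.0, -0.4], [2.5, -0.2], [1.3, 0.3], [-1.4, 0.8]]
stand
[ 5.38246e+02  1.18233e+02 -1.90000e-01] deg 349.1
[[-0.4, -0.6], [-0.1, 1.5], [-0.2, 0.5], [0.8, -1.2]]
[[370.27290233 401.78376843]
 [368.3996828  279.16453444]
 [253.55571947 293.72746615]]
all stand
[ 5.38012e+02  1.19909e+02 -1.81000e-01] deg 349.6
[[-0.2, -0.3], [0.0, 0.2], [0.4, 0.8], [-0.9, -0.3], [-1.7, -1.4], [0.6, -1.0]]
```

```bash
python3 -c "
from h import *
goto(537,119.5,410,np.radians(164.6))"
```

```text
shift [-0.0124 -0.0104  0.1085] rv [ 0.0002 -0.0003 -0.0003] now [527.8 132.8 518.5] [ 3.141 -0.     2.873] q6 -1.2 t 1.7167
```

```bash
python3 -m pendant '[[[-0.0124,-0.0104,0],[0,0,0],0.04],[[-0.0124,-0.0104,0.01],[0,0,0],0.04],[[-0.0124,-0.0104,0.02],[0,0,0],0.04],[[-0.0124,-0.0104,0.05],[0,0,0],0.04],[[-0.0124,-0.0104,0.08],[0,0,0],0.04],[[-0.0124,-0.0104,0.1085],[0,0,0],0.04],[[-0.0124,-0.0104,0.1085],[0,0,0],0.04],[[-0.0124,-0.0104,0.1085],[0,0,0],0.04],[[-0.0124,-0.0104,0.1085],[0,0,0],0.04]]'
python3 -c "
from h import *
goto(537,119.5,410,np.radians(164.6))"
```

```text
time: 2.47
tool_pos: [538.0, 119.0, 411.9]
tcp_rot: [3.141, 0.003, 2.872]
contact_force: [-0.2, 0.2, -1.4]
grip_width: 40.7
shift [0.0011 0.0003 0.0019] rv [ 0.0011  0.0026 -0.0011] now [538.  119.  411.9] [3.141e+00 3.000e-03 2.872e+00] q6 -1.22 t 2.4667
```

```bash
python3 -m pendant '[[[0,0,0],[0,0,0],0.02],[[0,0,0],[0,0,0],0.0],[[0,0,0],[0,0,0],0.0],[[0,0,0],[0,0,0],0.0],[[0,0,0],[0,0,0],0.0]]'
```

```text
time: 2.88
tool_pos: [537.9, 118.5, 410.8]
tcp_rot: [3.141, 0.001, 2.871]
contact_force: [-0.2, 0.6, 2.9]
grip_width: 15.8
```

```bash
python3 -m pendant '[[[0,0,0],[0,0,0],0.0],[[0,0,0],[0,0,0.05],0.0],[[0,0,0],[0,0,0.12],0.0],[[0,0,0],[0,0,0.2],0.0],[[0,0,0],[0,0,0.3],0.0],[[0,0,0],[0,0,0.4],0.0],[[0,0,0],[0,0,0.5],0.0],[[0,0,0],[0,0,0.6],0.0],[[0,0,0],[0,0,0.7],0.0],[[0,0,0],[0,0,0.75],0.0]]'
python3 -c "
from h import *
print(get_obs()['moment'])
goto(538,118.5,410,np.radians(164.6-85.2))"
```

```text
time: 3.72
tool_pos: [537.7, 118.2, 410.7]
tcp_rot: [3.141, 0.001, 2.116]
contact_force: [-2.4, -1.6, 5.7]
grip_width: 16.1
[-0.26534969  0.38390915  0.05507172]
shift [0.0002 0.0004 0.0007] rv [5.000e-04 7.000e-04 7.302e-01] now [537.7 118.2 410.7] [3.141e+00 1.000e-03 2.116e+00] q6 -0.47 t 3.7167
```

```bash
python3 -m pendant '[[[0,0,0],[0,0,0.08],0.0],[[0,0,0],[0,0,0.18],0.0],[[0,0,0],[0,0,0.28],0.0],[[0,0,0],[0,0,0.38],0.0],[[0,0,0],[0,0,0.48],0.0],[[0,0,0],[0,0,0.58],0.0],[[0,0,0],[0,0,0.67],0.0],[[0,0,0],[0,0,0.733],0.0],[[0,0,0],[0,0,0.733],0.0],[[0,0,0],[0,0,0.733],0.0]]'
python3 -m pendant '[[[0,0,0],[0,0,0],0.03],[[0,0,0],[0,0,0],0.04],[[0,0,0],[0,0,0],0.04],[[0,0,-0.04],[0,0,0],0.04],[[0,0,-0.08],[0,0,0],0.04],[[0,0,-0.11],[0,0,0],0.04],[[0,0,-0.11],[0,0,0],0.04],[[0,0,-0.11],[0,0,0],0.04]]'
python3 - <<'E'
from h import *
import pickle
d={n:capture(n) for n in("wrist","side","scene")}
pickle.dump(d,open("c2.pkl","wb"))
goto(536,124,520,np.radians(164.5))
cv2.imwrite("pics/w2.png",cv2.resize(d["wrist"]["color"][:,:,::-1],(800,600),interpolation=2))
E
```

```text
time: 4.55
tool_pos: [537.3, 118.1, 410.7]
tcp_rot: [-3.141, 0.001, 1.388]
contact_force: [-4.1, -1.9, 7.7]
grip_width: 15.9
time: 5.22
tool_pos: [537.9, 118.4, 521.4]
tcp_rot: [3.138, -0.001, 1.388]
contact_force: [-0.4, 0.7, -0.9]
grip_width: 40.0
shift [ 0.0052 -0.0029 -0.0019] rv [-0.0032 -0.0017 -1.4833] now [537.9 118.3 518.1] [-3.138e+00  1.000e-03  1.388e+00] q6 0.26 t 5.3667
```

View pics/w2.png

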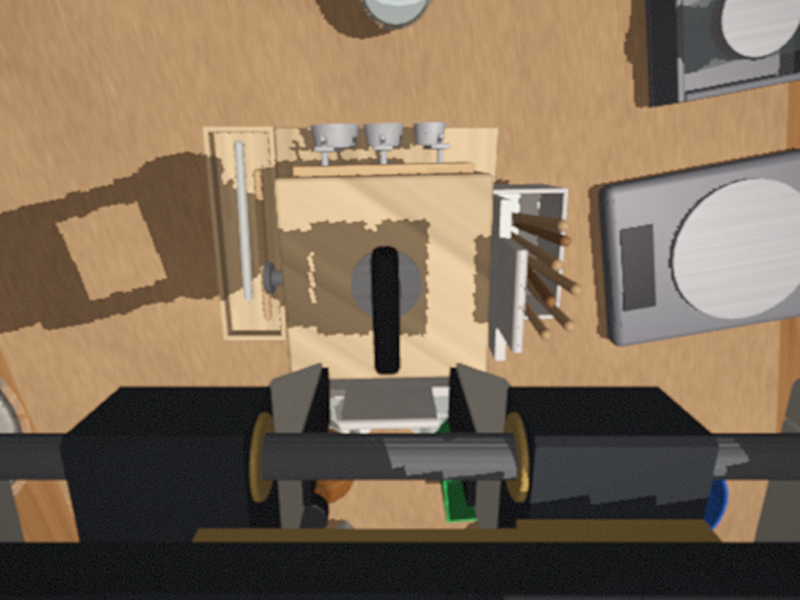

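The bare side now faces the tray, with the stud at (272,277). The tray corners are at (204,128), (223,339) and (273,128), and the base rear corner is at (497,129).

```bash
python3 - <<'E'
from h import *
import pickle
d=pickle.load(open("c2.pkl","rb"));W=d["wrist"];S=d["scene"];D=d["side"]
k=lambda u,v:((u+.5)*.7-.5,(v+.5)*.7-.5)
print("tower");t=fit([(W,k(275,180),(65,-65,192)),(W,k(493,175),(-65,-65,192)),(W,k(487,376),(-65,65,192)),(W,k(292,378),(65,65,192))],536,123)
print("stand");s=fit([(W,k(204,128),(-162,100,22)),(W,k(223,339),(-162,-100,22)),(W,k(273,128),(-100,100,22)),(W,k(284,338),(-100,-100,22)),(W,k(497,129),(100,100,18))],546,119)
print(proj(W,w(t,[(0,32,262),(0,-32,262),(77,0,170)]))/.7)
for tt in (t,s-[0,0,np.pi]): print(proj(S,w(tt,[(77,0,170),(65,65,192)])),proj(D,w(tt,[(77,0,170),(65,65,192)])))
# sharpened line fits: bar dark blob axis
h=W["color"].astype(int).sum(2);m=np.uint8(h[165:265,255:290]<60)
n,l,st,ce=cv2.connectedComponentsWithStats(m);i=1+st[1:,4].argmax();ys,xs=np.where(l==i)
rows=[(y,xs[ys==y].mean()) for y in range(15,85) if (ys==y).sum()>3];a=np.polyfit(*np.array(rows).T,1)
ends=[(255+np.polyval(a,y),165+y) for y in(20,80)];p=[onplane(W,e,262) for e in ends];print(rows[0],rows[-1],p,np.degrees(np.arctan2(*(p[1]-p[0])[[1,0]])))
E
```

```text
tower
[537.362 117.149  -3.302] deg 170.8
[[-1.3, -0.6], [1.7, -0.9], [0.9, 1.3], [-1.0, 3.1]]
stand
[ 5.36303e+02  1.16356e+02 -1.90000e-01] deg 349.1
[[-1.0, -0.8], [-0.5, 0.7], [-0.0, -0.4], [0.6, 1.6], [1.0, 0.0]]
[[388.32243495 378.99671666]
 [385.14995713 254.7660423 ]
 [270.48260408 278.60630382]]
[[307.45128919 196.67288981]
 [291.62615228 197.81139976]] [[250.17331541 242.37513202]
 [263.33554719 225.71453433]]
[[307.68840157 196.44545275]
 [291.57259135 197.28379289]] [[250.02876396 242.7512694 ]
 [263.65007309 226.37745941]]
(41, np.float64(12.0)) (84, np.float64(11.5)) [array([540. , 144.5, 262. ]), array([532. , 101.7, 262. ])] -100.58732131823713
```

```bash
python3 -c "
from h import *
goto(519,-398,530,np.radians(138.3))"
```

```text
shift [-0.5112  0.0754 -0.0117] rv [-3.300e-03 -9.000e-04 -1.026e+00] now [537.9 118.3 518.1] [-3.138e+00  1.000e-03  1.388e+00] q6 0.26 t 5.3667
```

```bash
python3 -m pendant '[[[-0.04,0.006,-0.012],[0,0,-0.08],0.06],[[-0.5112,0.0754,-0.012],[0,0,-1.026],0.06],[[-0.5112,0.0754,-0.012],[0,0,-1.026],0.06],[[-0.5112,0.0754,-0.012],[0,0,-1.026],0.06],[[-0.5112,0.0754,-0.012],[0,0,-1.026],0.06],[[-0.5112,0.0754,-0.012],[0,0,-1.026],0.06],[[-0.5112,0.0754,-0.012],[0,0,-1.026],0.06],[[-0.5112,0.0754,-0.012],[0,0,-1.026],0.06],[[-0.5112,0.0754,-0.012],[0,0,-1.026],0.06],[[-0.5112,0.0754,-0.012],[0,0,-1.026],0.06]]'
python3 -c "
from h import *
goto(519,-398,530,np.radians(138.3))"
```

```text
time: 6.2
tool_pos: [523.8, -271.3, 530.2]
tcp_rot: [-3.142, -0.003, 2.42]
contact_force: [1.4, 0.4, -0.3]
grip_width: 60.0
shift [-0.08   -0.0983 -0.0001] rv [-0.0001 -0.0031  0.0066] now [ 523.8 -271.3  530.2] [-3.142e+00 -3.000e-03  2.420e+00] q6 -1.46 t 6.2
```

```bash
python3 -m pendant '[[[-0.03,-0.04,0],[0,0,0],0.06],[[-0.075,-0.09,0],[0,0,0],0.06],[[-0.075,-0.09,0],[0,0,0],0.06],[[-0.075,-0.09,0],[0,0,0],0.06],[[-0.075,-0.09,0],[0,0,0],0.06],[[-0.075,-0.09,0],[0,0,0],0.06]]'
python3 - <<'E'
from h import *
import pickle
d={n:capture(n) for n in("wrist","side","scene")}
pickle.dump(d,open("c3.pkl","wb"))
goto(519,-398,520,np.radians(138.3))
cv2.imwrite("pics/w3.png",cv2.resize(d["wrist"]["color"][:,:,::-1],(800,600),interpolation=2))
E
```

```text
time: 6.7
tool_pos: [520.4, -386.6, 530.2]
tcp_rot: [3.141, -0.003, 2.414]
contact_force: [-0.4, 0.6, 0.6]
grip_width: 59.7
shift [-0.0073 -0.0106  0.0121] rv [ 0.0003 -0.0002  0.0018] now [ 520.6 -385.2  532.1] [ 3.141 -0.     2.416] q6 -1.6 t 6.85
```

View pics/w3.png

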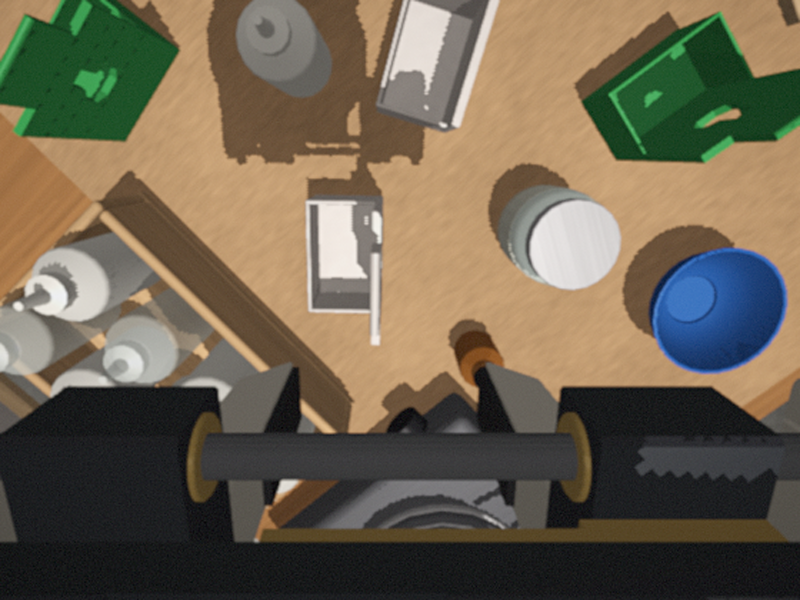

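The caddy's tab top runs from (376,252) to (376,344), with the bin rim's left corners at (307,201) and (309,311).

```bash
python3 - <<'E'
from h import *
import pickle
d=pickle.load(open("c3.pkl","rb"));W=d["wrist"];S=d["scene"];D=d["side"]
k=lambda u,v:((u+.5)*.7-.5,(v+.5)*.7-.5)
c=fit([(W,k(375.5,253),(30,28,184)),(W,k(375.5,345),(30,-28,184)),(W,k(307,201),(-33,50,65)),(W,k(309,311),(-33,-50,65)),
(S,(174.2,310),(33,-50,0)),(S,(185,288),(33,50,0)),(S,(153.7,307.5),(-33,-50,0)),(S,(168,265.5),(30,-28,184)),(S,(175,251.8),(30,28,184))],500,-420)
c=fit([(W,k(375.5,253),(30,28,184)),(W,k(375.5,345),(30,-28,184)),(W,k(307,201),(-33,50,65)),(W,k(309,311),(-33,-50,65))],500,-420)
p=w(c,[(30,0,172)])[0];print(p);goto(p[0],p[1],172+159,c[2]+np.pi/2)
E
```

```text
[ 502.47  -422.928   -5.464] deg 46.89999999999998
[[1.1, 0.0], [0.1, -7.0], [-0.3, -0.7], [0.1, 0.7], [-0.9, 2.2], [-0.7, 1.1], [-0.1, 1.3], [-1.0, 0.0], [-1.1, 0.9]]
[ 502.766 -423.551    0.816] deg 46.8
[[0.9, 0.8], [-0.2, -6.3], [-0.4, -0.3], [-0.2, 1.1]]
[ 523.31013884 -401.68889765  172.        ]
shift [-0.013  -0.0106  0.2011] rv [ 0.0003 -0.0002  0.0283] now [ 520.6 -385.2  532.1] [ 3.141 -0.     2.416] q6 -1.6 t 6.85
```

```bash
python3 - <<'E'
from h import *
import pickle
d=pickle.load(open("c3.pkl","rb"));W=d["wrist"];S=d["scene"]
k=lambda u,v:((u+.5)*.7-.5,(v+.5)*.7-.5)
c=fit([(W,k(375.5,345),(30,-28,184)),(W,k(307,201),(-33,50,65)),(W,k(309,311),(-33,-50,65))],500,-420)
print(proj(W,w(c,[(33,28,184),(27,28,184),(33,-28,184),(27,-28,184),(30,50,145),(30,28,145)]))/.7)
a=onplane(W,k(375.5,345),184);b=onplane(W,k(375.5,260),184);print(a,b,np.linalg.norm(a-b))
g=W["color"].astype(int).sum(2)
for v in (182,190,200,210,220,230,238): print(v,g[v,256:272])
E
```

```text
[ 504.4   -424.089    0.792] deg 45.4
[[-0.2, -4.0], [1.2, 0.4], [-0.6, 1.6]]
[[383.27537519 257.72531205]
 [373.98310085 257.26841659]
 [379.38057878 339.21197046]
 [370.51528813 338.79704101]
 [381.0063612  216.06118364]
 [379.6037314  246.92575936]]
[ 548.6 -425.   184. ] [ 505.2 -385.7  184. ] 58.549551663526884
182 [375 369 380 465 559 636 686 680 623 511 437 456 469 479 488 486]
190 [361 362 379 469 567 640 685 675 619 496 393 440 478 485 482 487]
200 [376 357 367 473 581 652 688 674 606 476 356 401 464 469 459 455]
210 [283 276 319 474 590 660 694 667 599 482 370 420 469 483 493 492]
220 [468 470 449 494 594 667 692 663 596 488 417 463 482 484 481 484]
230 [464 461 445 510 605 675 686 646 566 498 488 488 492 493 494 495]
238 [458 459 481 578 663 702 707 708 701 629 503 469 479 485 487 491]
```

```bash
python3 -c "
from h import *
goto(526,-404.4,331,np.radians(137.5))"
```

```text
shift [-0.0168 -0.0108  0.2011] rv [ 0.0003 -0.0002  0.0157] now [ 520.6 -385.2  532.1] [ 3.141 -0.     2.416] q6 -1.6 t 6.85
```

```bash
python3 -m pendant '[[[-0.0168,-0.0108,0.03],[0,0,0.016],0.06],[[-0.0168,-0.0108,0.07],[0,0,0.016],0.06],[[-0.0168,-0.0108,0.11],[0,0,0.016],0.06],[[-0.0168,-0.0108,0.13],[0,0,0.016],0.06],[[-0.0168,-0.0108,0.13],[0,0,0.016],0.06],[[-0.0168,-0.0108,0.13],[0,0,0.016],0.06]]'
python3 - <<'E'
from h import *
import pickle
goto(526,-404.4,331,np.radians(137.5))
d={n:capture(n) for n in("wrist",)}
cv2.imwrite("pics/w4.png",cv2.resize(d["wrist"]["color"][:,:,::-1],(800,600),interpolation=2))
pickle.dump(d,open("c4.pkl","wb"))
E
```

```text
time: 7.35
tool_pos: [526.0, -404.9, 402.1]
tcp_rot: [3.141, -0.001, 2.399]
contact_force: [0.4, 1.1, 1.3]
grip_width: 59.9
shift [0.0002 0.0004 0.0711] rv [ 0.0002 -0.0011 -0.0007] now [ 526.  -404.9  402.1] [ 3.141e+00 -1.000e-03  2.399e+00] q6 -1.6 t 7.35
```

View pics/w4.png

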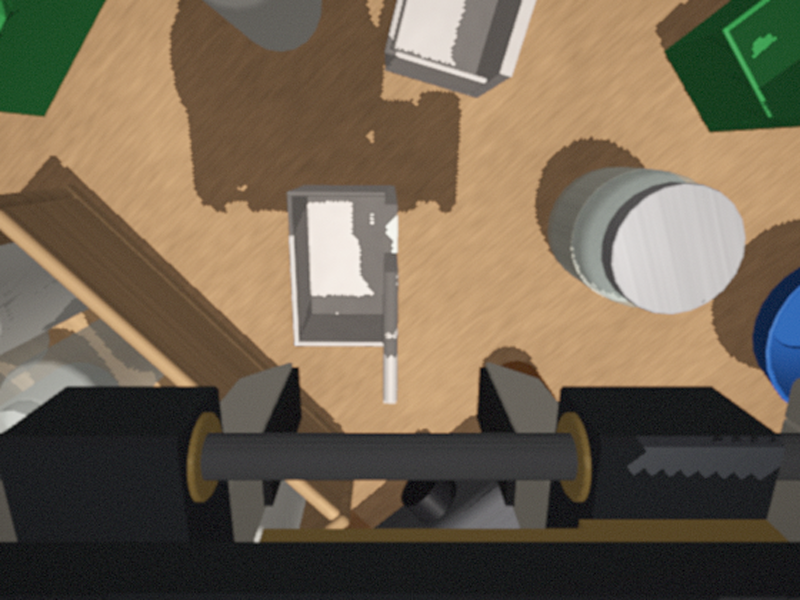

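The tab's near end is at (390,403) and it runs vertically, centred between the pads at u≈389.

```bash
python3 - <<'E'
from h import *
import pickle
W=pickle.load(open("c4.pkl","rb"))["wrist"]
k=lambda u,v:((u+.5)*.7-.5,(v+.5)*.7-.5)
a=onplane(W,k(390.5,403),184);b=onplane(W,k(390.5,290),184);n=(b-a)/np.linalg.norm(b-a)
print(a,n,np.degrees(np.arctan2(n[1],n[0]))-90, a+28*n)
c=fit([(W,k(390.5,403),(30,-28,184)),(W,k(289,191),(-33,50,65)),(W,k(296,345),(-33,-50,65)),(W,k(397,186),(33,50,65))],500,-420)
print(w(c,[(30,0,0)]))
print(proj(W,w(c,[(33,28,184),(27,28,184),(33,-28,184),(27,-28,184),(30,50,145),(30,28,145)]))/.7)
E
```

```text
[ 543.9 -421.7  184. ] [-0.7365707   0.67636056  0.        ] 47.44010521431608 [ 523.27602045 -402.76190433  184.        ]
[ 502.258 -423.098    0.812] deg 46.5
[[0.6, -1.9], [-0.5, -0.2], [-1.1, 0.5], [0.4, 4.5]]
[[ 522.89569299 -401.32443372    0.        ]]
[[401.18339757 271.73382968]
 [385.97733942 271.50846897]
 [398.25345041 400.1814017 ]
 [384.16783145 399.98855931]
 [393.63276139 205.27293099]
 [392.78299502 253.01413484]]
```

```bash
python3 -m pendant '[[[0.0035,0,0.02],[0,0,0],0.05],[[0.0035,0,0.05],[0,0,0],0.05],[[0.0035,0,0.071],[0,0,0],0.05],[[0.0035,0,0.071],[0,0,0],0.03],[[0.0035,0,0.071],[0,0,0],0.015],[[0.0035,0,0.071],[0,0,0],0],[[0.0035,0,0.071],[0,0,0],0],[[0.0035,0,0.071],[0,0,0],0],[[0.0035,0,0.071],[0,0,0],0]]'
```

```text
time: 8.15
tool_pos: [523.2, -403.6, 332.4]
tcp_rot: [3.142, 0.002, 2.398]
contact_force: [0.1, 0.8, -0.5]
grip_width: 14.7
```

```bash
python3 -m pendant '[[[0,0,0],[0,0,0],0],[[0,0,0],[0,0,0],0],[[0,0,0],[0,0,0],0],[[0,0,0],[0,0,0],0],[[0,0,-0.02],[0,0,0],0],[[0,0,-0.06],[0,0,0],0],[[0,0,-0.1],[0,0,0],0],[[0,0,-0.14],[0,0,0],0],[[0,0,-0.18],[0,0,0],0],[[0,0,-0.18],[0,0,0],0]]'
python3 - <<'E'
from h import *
import pickle
# target seat: tower yaw 169.5, axis (537,118.5)
A=np.array([537,118.5]);n=np.array([np.cos(np.radians(169.5)),np.sin(np.radians(169.5))])
p=A+n*(70+100);print(p)
goto(p[0],p[1],520,np.radians(79.5))
d={n:capture(n) for n in("wrist",)}
cv2.imwrite("pics/w5.png",cv2.resize(d["wrist"]["color"][:,:,::-1],(800,600),interpolation=2))
E
```

```text
time: 8.98
tool_pos: [522.4, -403.0, 520.3]
tcp_rot: [-3.141, 0.015, 2.398]
contact_force: [1.1, -1.1, -0.7]
grip_width: 6.1
[369.84666571 149.48003933]
shift [ 0.4864  0.3032 -0.0071] rv [0.0069 0.0139 1.0101] now [ 522.4 -403.   520.3] [-3.141  0.015  2.398] q6 -1.6 t 8.9833
```

View pics/w5.png

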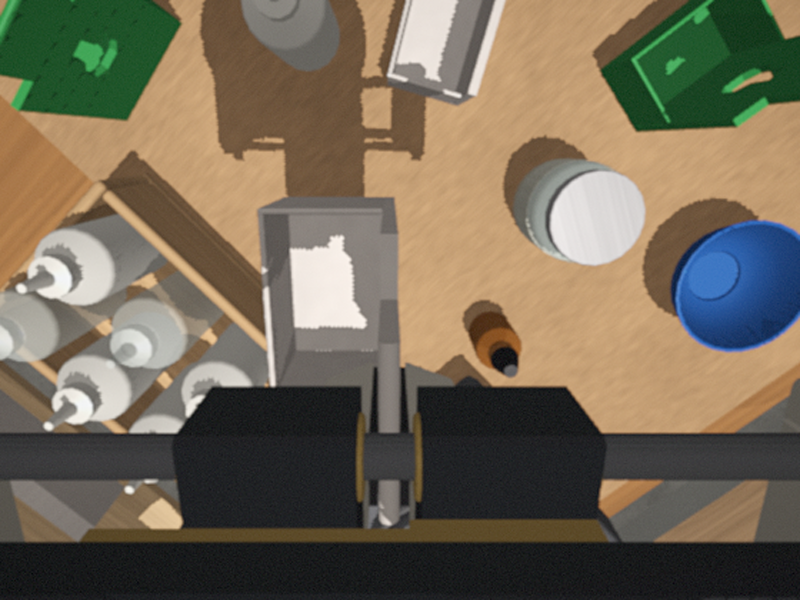

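The caddy is held (opening 6.1 mm) and lifted, with bin rim corners at (260,212) and (396,200). I'll check its pose in the hand.

```bash
python3 - <<'E'
from h import *
W=capture("wrist");o=get_obs();import pickle;pickle.dump((W,o),open("c5.pkl","wb"))
k=lambda u,v:((u+.5)*.7-.5,(v+.5)*.7-.5)
z=o["tool_pos"][2]-331
for dz in(-3,0,3):
  c=fit([(W,k(260,212),(-33,50,65+z+dz)),(W,k(396.5,200),(33,50,65+z+dz))],500,-420)
  p=w(c,[(30,0,0)])[0];Rc=R.from_euler("xyz",o["tcp_rot"]);print("tab in tool",Rc.inv().apply(p-o["tool_pos"]+[0,0,331])[:2],o["tool_pos"],o["tcp_rot"])
  print(proj(W,w(c,[(33,50,145+z),(27,50,145+z),(-33,50,z),(33,50,z)]))/.7)
cv2.imwrite("pics/w6.png",cv2.resize(W["color"][120:280,170:290,::-1],(600,800)[::1],interpolation=2)[:600])
E
```

```text
[ 504.733 -422.468    0.912] deg 52.3
[[0.4, -0.1], [-0.4, 0.0]]
tab in tool [3.55079741 3.65804879] [ 522.84921464 -403.44297538  512.16548301] [-3.14140918e+00  3.03651633e-03  2.39768125e+00]
[[399.00803166 225.06473786]
 [380.78876876 226.63911262]
 [285.00202275 199.14043009]
 [394.38812038 189.48760136]]
[ 504.748 -421.988    0.912] deg 52.3
[[-0.2, 0.0], [0.2, -0.0]]
tab in tool [3.87437801 4.01989421] [ 522.84921464 -403.44297538  512.16548301] [-3.14140918e+00  3.03651633e-03  2.39768125e+00]
[[400.07001067 224.07611667]
 [381.83982377 225.65792811]
 [285.55035882 198.62748312]
 [394.9689952  188.93430356]]
[ 504.75  -421.518    0.912] deg 52.3
[[-0.8, 0.1], [0.8, -0.0]]
tab in tool [4.19086751 4.36737727] [ 522.84921464 -403.44297538  512.16548301] [-3.14140918e+00  3.03651633e-03  2.39768125e+00]
[[401.13401664 223.10692486]
 [382.89262181 224.6907997 ]
 [286.09552381 198.09299522]
 [395.55071477 188.39215752]]
```

View pics/w6.png

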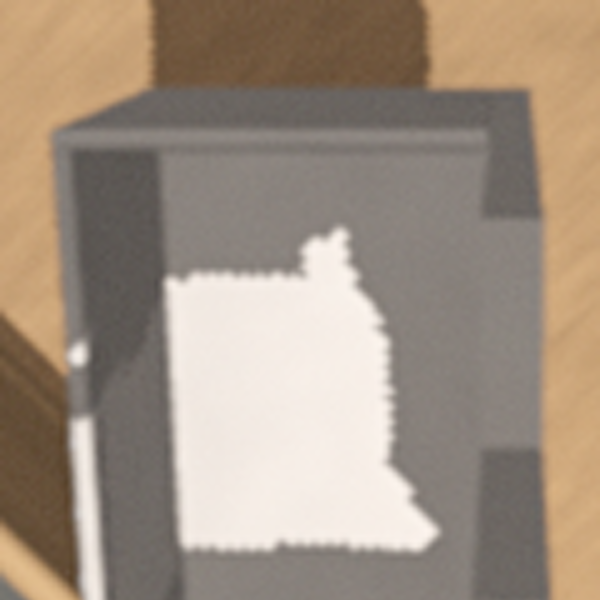

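The enlarged view gives the rim far-left corner at (55,130), the bottom corners at (150,90) and (530,90), and the shoulder at (483..543,215).

```bash
python3 - <<'E'
from h import *
import pickle
W,o=pickle.load(open("c5.pkl","rb"))
k=lambda u,v:(170+(u+.5)/5-.5,120+(v+.5)/5-.5)
Rc=R.from_euler("xyz",o["tcp_rot"])
ob=[((55,130),(-33,50,65)),((487,130),(27,50,65)),((150,90),(-33,50,0)),((530,90),(33,50,0)),((543,216),(33,50,145)),((483,216),(27,50,145))]
L=np.float64([b for a,b in ob]);uv=np.array([k(*a) for a,b in ob])
# tool frame: caddy at (30,0,172) = grasp point + (ax,ay,az); caddy x->tool y, y->tool x, z->-tool z, small rot
B=np.array([[0,1,0],[1,0,0],[0,0,-1.]])
def f(p,r=0):
    q=R.from_rotvec(p[3:]).apply((L-[30,0,172])@B.T)+[p[0],p[1],159+p[2]]
    e=(proj(W,Rc.apply(q)+o["tool_pos"])-uv).ravel()
    return e if r else np.concatenate([e,p[:3]*[.05,.3,.2],p[3:]*[50,20,50]])
s=least_squares(f,np.zeros(6));print(s.x.round(3));print(f(s.x,1).reshape(-1,2).round(1).tolist())
E
```

```text
[ 1.025 -0.971  1.63   0.    -0.008 -0.   ]
[[0.2, -0.0], [0.7, -0.2], [-0.5, 0.1], [-0.1, 0.0], [0.2, 0.0], [-0.4, 0.0]]
```

```bash
python3 -c "
from h import *
goto(369.8,148.5,532,np.radians(79.5))"
```

```text
shift [ 0.4863  0.3025 -0.0214] rv [0.0014 0.0029 1.0101] now [ 522.8 -403.4  512.2] [-3.141e+00  3.000e-03  2.398e+00] q6 -1.6 t 9.0833
```

```bash
python3 -m pendant '[[[0.01,0.006,-0.02],[0,0,0],0],[[0.03,0.02,-0.021],[0,0,0.1],0],[[0.06,0.037,-0.021],[0,0,0.2],0],[[0.09,0.056,-0.021],[0,0,0.3],0],[[0.12,0.075,-0.021],[0,0,0.4],0],[[0.15,0.093,-0.021],[0,0,0.5],0],[[0.18,0.112,-0.021],[0,0,0.6],0],[[0.21,0.131,-0.021],[0,0,0.7],0],[[0.24,0.149,-0.021],[0,0,0.8],0],[[0.27,0.168,-0.021],[0,0,0.9],0]]'
python3 -c "
from h import *
goto(369.8,148.5,532,np.radians(79.5))"
```

```text
time: 9.92
tool_pos: [437.1, -95.6, 529.4]
tcp_rot: [-3.137, -0.001, 1.492]
contact_force: [0.7, 1.0, -2.3]
grip_width: 5.8
shift [ 0.2381 -0.0862 -0.0018] rv [-0.0046 -0.0011  0.1049] now [437.1 -95.6 529.4] [-3.137e+00 -1.000e-03  1.492e+00] q6 -0.31 t 9.9167
```

```bash
python3 -m pendant '[[[0.03,-0.011,-0.001],[0,0,0.06],0],[[0.06,-0.022,-0.001],[0,0,0.1],0],[[0.09,-0.033,-0.001],[0,0,0.1],0],[[0.12,-0.043,-0.001],[0,0,0.1],0],[[0.15,-0.054,-0.001],[0,0,0.1],0],[[0.18,-0.065,-0.001],[0,0,0.1],0],[[0.21,-0.076,-0.001],[0,0,0.1],0],[[0.225,-0.081,-0.001],[0,0,0.1],0],[[0.225,-0.081,-0.001],[0,0,0.1],0],[[0.225,-0.081,-0.001],[0,0,0.1],0]]'
python3 -c "
from h import *
goto(429.1,137,414.6,np.radians(79.5))"
```

```text
time: 10.75
tool_pos: [373.4, 133.7, 531.2]
tcp_rot: [-3.138, 0.002, 1.4]
contact_force: [-0.3, -1.1, -2.3]
grip_width: 6.0
shift [0.0129 0.0547 0.1164] rv [-0.0032  0.0017  0.0125] now [373.4 133.7 531.2] [-3.138e+00  2.000e-03  1.400e+00] q6 0.32 t 10.75
```

```bash
python3 -m pendant '[[[0.013,0,0.01],[0,0,0.0125],0],[[0.013,0,0.04],[-0.003,0.001,0.0125],0],[[0.013,0,0.07],[-0.003,0.001,0.0125],0],[[0.013,0.01,0.1],[-0.003,0.001,0.0125],0],[[0.013,0.03,0.116],[-0.003,0.001,0.0125],0],[[0.013,0.054,0.116],[-0.003,0.001,0.0125],0],[[0.013,0.054,0.116],[-0.003,0.001,0.0125],0],[[0.013,0.054,0.116],[-0.003,0.001,0.0125],0],[[0.013,0.054,0.116],[-0.003,0.001,0.0125],0]]'
python3 - <<'E'
from h import *
import pickle
d={n:capture(n) for n in("wrist","side","scene")}
goto(429.1,137,414.6,np.radians(79.5))
pickle.dump((d,get_obs()),open("c6.pkl","wb"))
W=d["wrist"]["color"][:,:,::-1];S=d["scene"]["color"][160:260,270:370,::-1];D=d["side"]["color"][190:290,200:300,::-1]
im=np.vstack([cv2.resize(W,(600,400))[:280],np.hstack([cv2.resize(S,(300,300),interpolation=2),cv2.resize(D,(300,300),interpolation=2)])])
im=np.hstack([cv2.resize(W[100:280,180:360],(800,600),interpolation=2)]) if 0 else im
cv2.imwrite("pics/w7.png",im)
E
```

```text
time: 11.5
tool_pos: [429.0, 135.9, 416.2]
tcp_rot: [3.141, -0.0, 1.384]
contact_force: [-0.4, -0.3, -2.2]
grip_width: 6.3
shift [0.0005 0.0004 0.0024] rv [ 0.0029 -0.001  -0.0024] now [428.6 136.6 417. ] [ 3.139e+00 -1.000e-03  1.385e+00] q6 0.32 t 11.65
```

View pics/w7.png

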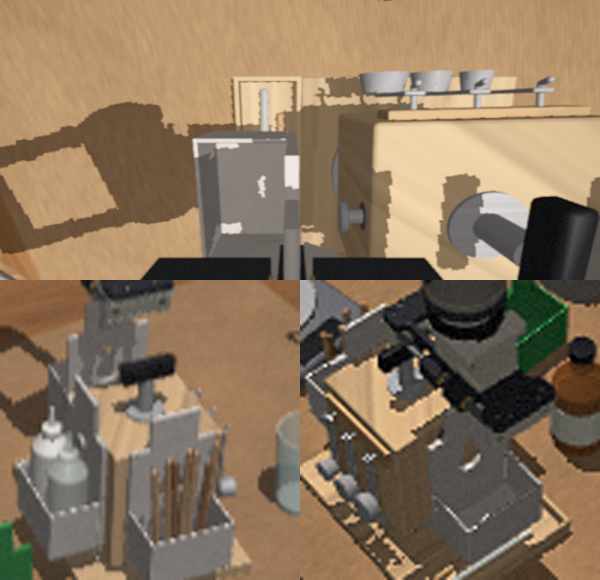

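The stud head is visible in the wrist view at about (344,216), ahead of the plate's right face. The side view shows the keyhole facing the tower. I'll check the lateral and height alignment numerically.

```bash
python3 - <<'E'
from h import *
import pickle
d,o=pickle.load(open("c6.pkl","rb"));W=d["wrist"]
t=[537.4,118.0,np.radians(169.5)]
a=np.linspace(0,2*np.pi,60)
for x in(75,80):
  q=proj(W,w(t,[(x,11*np.cos(i),170+11*np.sin(i)) for i in a]));print(x,q.min(0),q.max(0),q.mean(0))
print("neck at face",proj(W,w(t,[(65,5,170),(65,-5,170),(65,0,175)])))
print("corners",proj(W,w(t,[(65,-65,192)])))
g=W["color"][205:250,305:350].astype(int)
sat=g.max(2)-g.min(2);np.set_printoptions(linewidth=250)
m=(sat<25);print("\n".join("%3d "%(205+i)+"".join("#" if v else "." for v in r) for i,r in enumerate(m)))
E
```

```text
75 [322.41225309 207.54535293] [327.30978305 240.79811907] [324.79267941 224.42922044]
80 [315.19564039 207.58226009] [319.39325327 240.83506111] [317.23574276 224.46613062]
neck at face [[339.47468464 231.21365834]
 [340.22686986 216.87057783]
 [341.25515951 226.50662719]]
corners [[353.00480973 124.64899908]]
205 .........##..................................
206 ..........#..................................
207 .............................................
208 .............................................
209 .............................................
210 .............................................
211 ............######...........................
212 ...........########.............###..........
213 ...........#########...........####..........
214 ...........#########...........#####.........
215 ...........#########..........######.........
216 ...........##########.........######.........
217 ..........###########..........#####.........
218 ..........###########.........#######........
219 ..........##############.############........
220 ..........#######################
[... 762 characters left out ...]

236 ...........##########..........######........
237 ...........##########..........######........
238 ...........##########..........######........
239 ...........##########...........####.........
240 ...........##########...........####.........
241 ............#########...........####.........
242 ............########.........................
243 .............######..........................
244 .............................................
245 .............................................
246 .............................................
247 .............................................
248 .............................................
249 .............................................
```

```bash
python3 -m pendant '[[[-0.0015,0,0.002],[0.001,0,-0.002],0],[[-0.0015,0.005,0.002],[0.001,0,-0.002],0],[[-0.0015,0.012,0.002],[0.001,0,-0.002],0],[[-0.0015,0.02,0.002],[0.001,0,-0.002],0],[[-0.0015,0.026,0.002],[0.001,0,-0.002],0],[[-0.0015,0.03,0.002],[0.001,0,-0.002],0],[[-0.0015,0.034,0.002],[0.001,0,-0.002],0],[[-0.0015,0.038,0.002],[0.001,0,-0.002],0],[[-0.0015,0.04,0.002],[0.001,0,-0.002],0],[[-0.0015,0.04,0.002],[0.001,0,-0.002],0]]'
python3 - <<'E'
from h import *
W=capture("wrist");o=get_obs();print(o["contact_force"].round(1),o["moment"].round(2))
A=np.array([537.4,118]);print((o["tool_pos"][:2]-A)@R.from_euler("z",79.5,degrees=True).as_matrix()[:2,:2], o["tool_pos"])
cv2.imwrite("pics/w8.png",cv2.resize(W["color"][120:285,160:380,::-1],(800,600),interpolation=2))
E
```

```text
time: 12.48
tool_pos: [468.3, 127.9, 414.8]
tcp_rot: [3.141, -0.001, 1.387]
contact_force: [-0.4, 0.8, -2.9]
grip_width: 5.9
[ 0.5 -0.4 -2.5] [-0.09  0.05  0.01]
[-2.79779638 69.87005216] [468.19007042 127.98185865 414.89011628]
```

No contact force after moving in, so the stud head went through the keyhole. Next I lower it.

```bash
python3 -m pendant '[[[0,0,0.003],[0,0,0],0],[[0,0,0.007],[0,0,0],0],[[0,0,0.011],[0,0,0],0],[[0,0,0.015],[0,0,0],0],[[0,0,0.019],[0,0,0],0],[[0,0,0.022],[0,0,0],0],[[0,0,0.025],[0,0,0],0],[[0,0,0.026],[0,0,0],0],[[0,0,0.026],[0,0,0],0]]'
```

```text
time: 13.28
tool_pos: [468.2, 128.0, 388.7]
tcp_rot: [3.14, -0.001, 1.387]
contact_force: [0.2, 0.5, -3.0]
grip_width: 5.9
```

```bash
python3 -m pendant '[[[0,0,0.001],[0,0,0],0],[[0,0,0.0015],[0,0,0],0],[[0,0,0.002],[0,0,0],0],[[0,0,0.002],[0,0,0],0]]'; python3 -m pendant '[[[0,0,0.001],[0,0,0],0],[[0,0,0.0015],[0,0,0],0],[[0,0,0.0015],[0,0,0],0],[[0,0,0.0015],[0,0,0],0]]'
```

```text
time: 13.62
tool_pos: [468.2, 128.0, 387.0]
tcp_rot: [3.14, -0.001, 1.387]
contact_force: [-1.4, 0.1, -2.4]
grip_width: 5.8
time: 13.95
tool_pos: [468.2, 128.0, 385.5]
tcp_rot: [3.14, -0.001, 1.387]
contact_force: [-0.3, 0.3, -2.8]
grip_width: 5.6
```

```bash
python3 -m pendant '[[[0,0,0.001],[0,0,0],0],[[0,0,0.001],[0,0,0],0],[[0,0,0.001],[0,0,0],0]]'; python3 -m pendant '[[[0,0,0.001],[0,0,0],0],[[0,0,0.001],[0,0,0],0],[[0,0,0.001],[0,0,0],0]]';python3 -m pendant '[[[0,0,0.001],[0,0,0],0],[[0,0,0.001],[0,0,0],0],[[0,0,0.001],[0,0,0],0]]'
```

```text
time: 14.2
tool_pos: [468.2, 128.0, 384.8]
tcp_rot: [3.139, -0.001, 1.387]
contact_force: [-1.4, 1.0, 1.1]
grip_width: 5.7
time: 14.45
tool_pos: [468.2, 128.0, 384.6]
tcp_rot: [3.138, -0.001, 1.387]
contact_force: [-3.6, 0.7, 7.2]
grip_width: 6.0
time: 14.7
tool_pos: [468.1, 128.0, 384.5]
tcp_rot: [3.138, -0.002, 1.387]
contact_force: [-5.3, -0.1, 13.3]
grip_width: 5.8
```

Seated: contact force rises at TCP z 384.7, matching the prediction of about 385. Releasing.

```bash
python3 -m pendant '[[[0,0,-0.002],[0,0,0],0],[[0,0,-0.002],[0,0,0],0.01],[[0,0,-0.002],[0,0,0],0.02],[[0,0,-0.002],[0,0,0],0.028],[[0,0,-0.002],[0,0,0],0.028],[[0,0,-0.002],[0,0,0],0.028],[[0,0,-0.002],[0,0,0],0.028]]'; python3 -m pendant '[[[0,0,-0.005],[0,0,0],0.028],[[0,0,-0.015],[0,0,0],0.028],[[0,0,-0.03],[0,0,0],0.028],[[0,0,-0.06],[0,0,0],0.028],[[0,0,-0.1],[0,0,0],0.028],[[0,0,-0.13],[0,0,0],0.028],[[0,-0.03,-0.15],[0,0,0],0.028],[[0,-0.06,-0.15],[0,0,0],0.028],[[0,-0.06,-0.15],[0,0,0],0.028],[[0,-0.06,-0.15],[0,0,0],0.028]]'
python3 - <<'E'
from h import *
import pickle
d={n:capture(n) for n in("wrist","side","scene")}
pickle.dump((d,get_obs()),open("c7.pkl","wb"))
W=d["wrist"]["color"][:,:,::-1];S=d["scene"]["color"][160:260,270:370,::-1];D=d["side"]["color"][190:290,200:300,::-1]
im=np.vstack([cv2.resize(W,(640,480),interpolation=2)[:320],np.hstack([cv2.resize(S,(320,280),interpolation=2),cv2.resize(D,(320,280),interpolation=2)])])
cv2.imwrite("pics/w9.png",im)
E
```

```text
time: 15.28
tool_pos: [468.3, 128.0, 384.4]
tcp_rot: [3.14, -0.001, 1.387]
contact_force: [0.0, -0.7, 0.2]
grip_width: 27.9
time: 16.12
tool_pos: [407.8, 139.0, 535.5]
tcp_rot: [3.137, -0.002, 1.388]
contact_force: [0.1, 0.1, -0.4]
grip_width: 28.1
```

View pics/w9.png

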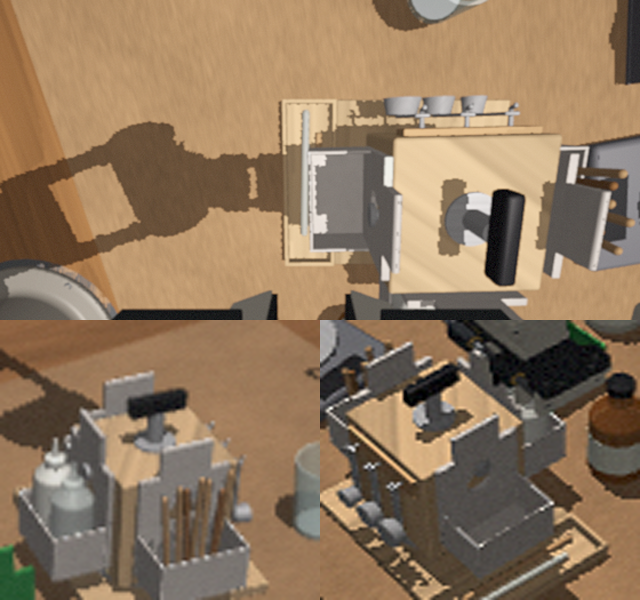

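The caddy hangs on the bare side over the tray in all three views, with the tab at wrist (400,190)–(391,272). Last check is squareness.

```bash
python3 - <<'E'
from h import *
import pickle
d,o=pickle.load(open("c7.pkl","rb"));W=d["wrist"];k=lambda u,v:((u+.5)*.875-.5,(v+.5)*.875-.5)
print("tower");t=fit([(W,k(393,137),(65,-65,192)),(W,k(559,134),(-65,-65,192)),(W,k(541,290),(-65,65,192))],536,120)
print("stand");fit([(W,k(282,100),(-162,100,22)),(W,k(287,264),(-162,-100,22)),(W,k(338,100),(-100,100,22))],536,120)
# caddy hung: local caddy frame offset z=54
print("caddy");c=fit([(W,k(397.5,191),(30,28,238)),(W,k(388,272),(30,-28,238)),(W,k(310,152),(-33,50,119)),(W,k(312,250),(-33,-50,119))],450,130)
P=w(c,[(30,0,0)])[0][:2]-[537,118];print(np.linalg.norm(P),np.degrees(np.arctan2(P[1],P[0])))
a,b=onplane(W,k(506,190),262),onplane(W,k(504,283),262);print("bar dir",np.degrees(np.arctan2(*(b-a)[[1,0]])))
E
```

```text
tower
[536.144 117.932  -3.298] deg 171.1
[[-0.6, 0.5], [3.5, -1.2], [-0.6, 0.6]]
stand
[ 5.38681e+02  1.17287e+02 -1.78000e-01] deg 349.8
[[0.7, -0.2], [-0.2, 1.8], [-0.5, -0.5]]
caddy
[ 4.38066e+02  1.35835e+02 -1.79000e-01] deg 349.8
[[0.5, 2.3], [5.0, -0.9], [-3.3, -2.0], [-4.3, 0.9]]
70.52920434482135 169.7861705902369
bar dir -93.86298287150498
```

The bar reading disagrees with the others. I'll compare the bar in the scene camera before hanging (c3) and after (c7).

```bash
python3 - <<'E'
from h import *
import pickle
a=pickle.load(open("c3.pkl","rb"));b=pickle.load(open("c7.pkl","rb"))[0]
A=np.array([537,118,np.radians(169.5)])
for n in("scene","side"):
  for lab,l in (("bar+",(0,30,255)),("bar-",(0,-30,255)),("c-+",(-65,65,192)),("c--",(-65,-65,192)),("c++",(65,65,192))):
    u,v=proj(a[n],w(A,[l]))[0].round().astype(int);r=9
    T=cv2.cvtColor(a[n]["color"],7)[v-r:v+r,u-r:u+r];I=cv2.cvtColor(b[n]["color"],7)[v-r-6:v+r+6,u-r-6:u+r+6]
    m=cv2.matchTemplate(I,T,cv2.TM_CCOEFF_NORMED);_,s,_,p=cv2.minMaxLoc(m);
    e=(proj(a[n],w(A+[0,0,np.radians(5)],[l]))-proj(a[n],w(A,[l])))[0].round(1)
    print(n,lab,"moved",p[0]-6,p[1]-6,round(s,2),"5deg would give",e)
g=b["wrist"]["color"][:280].astype(int).sum(2)<90
for v in (175,190,205,220,235): print(v,np.where(g[v,400:480])[0][[0,-1]]+400)
print(proj(b["wrist"],w(A,[(7,32,262),(7,-32,262),(-7,-32,262),(-7,32,262)])))
E
```

```text
scene bar+ moved 0 0 0.98 5deg would give [0.3 0.4]
scene bar- moved 0 0 1.0 5deg would give [-0.4 -0.4]
scene c-+ moved 0 0 1.0 5deg would give [2.4 0.6]
scene c-- moved 0 0 0.99 5deg would give [ 0.7 -1.4]
scene c++ moved 0 0 0.39 5deg would give [-0.8  1.3]
side bar+ moved 0 0 0.91 5deg would give [-0.5 -0.5]
side bar- moved 0 0 1.0 5deg would give [0.5 0.5]
side c-+ moved 0 0 0.76 5deg would give [-2.4 -0.1]
side c-- moved 0 0 1.0 5deg would give [-0.4  1.9]
side c++ moved 1 1 0.63 5deg would give [ 0.2 -1.9]
175 [431 443]
190 [429 442]
205 [428 440]
220 [427 438]
235 [425 437]
[[433.50859139 252.35563142]
 [445.10515535 168.81354384]
 [464.75826991 168.79466737]
 [451.84632087 252.31928832]]
```

```bash
python3 -c "
from plant import close_job,get_obs
o=get_obs();print(o['time'],o['contact_force'],o['dq'].round(3));print(close_job())"
```

```text
16.2667 [ 1.20755655 -0.94318818 -0.48354244] [-0.004  0.013 -0.003  0.002 -0.     0.   ]
the job is handed in; nothing more can be done
None
```

I turned the tower about 85° by its bar so the bare side faces the pen tray. The white caddy now hangs there on the stud, and the job was handed in at 16.3 s.

**Fit on the stud:**
- The caddy went over the stud's head with no contact force.
- I lowered it until it bottomed out, with force rising from TCP height 384.7 mm. That is about 2 mm lower than my in-hand estimate of 386.6 mm.
- After release, the last picture shows it hanging upright, with the gripper clear.

**Facing front:**
- The stand measured 349.1–350.1°, so the bare side should face about 169–170°.
- The gripper left it at 169.5°, and the caddy measured 349.8°, in line with the stand.
- Comparing the scene camera before and after hanging showed no tower movement. The side camera agreed except at one corner the caddy now hides.

**Checks that disagreed:**
- The wrist-camera fit of the tower's top corners gave 170.8–171.1°, about 1.5° off, with residuals of a few pixels.
- A rough reading of the bar's direction was about 6° off. I think that reading was wrong, because the bar's side face blurs its edges in that view. A second look at the bar's edges came out about 2° off, close to what the pixels can resolve.

I did not measure the bystanders again at the end. The robot met no contact force apart from turning the bar and seating the caddy.

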